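Put the short hanger back on the turntable rack

ROBOT

A 7-joint arm with a two-finger parallel gripper is mounted at the origin on the work surface. World frame = base frame: x ahead of the robot, y to its left, z up, the work surface at z = 0. Lengths are in m, angles in rad, forces in N, time in s.
With the tool pointing down it reaches from about 0.4 to 0.875 m from the base axis. Payload 19.3 kg.
Tool frame: the origin (TCP) lies at the very end of the fingers, on their centre line; the grasp point (between the pads) lies 19 mm behind it; z points along the fingers, y is the line along which they close (so a half turn about z gives the same grasp; the last joint's range is limited). The gripper opens to 85 mm and grips with 20 to 120 N. Pads are 22 mm wide; open, the fingers measure 114 mm over their backs; the gripper's body (76 mm by 85 mm) begins 54 mm behind the grasp point. The pads swing forward as they close: fully open they stand 13 mm farther back than shut.
Start: joints at [-1.234, 0.521, -0.036, 1.599, 0.021, 1.021, -0.113], TCP at [0.247, 0.574, 0.231] pointing down, gripper open.
Joint ranges: [-2.91, 2.91], [-0.3, 2.13], [-1.5, 1.42], [0.17, 2.43], [-1.26, 4.41], [0.16, 1.93], [-2.52, 2.52]. Speed limits (rad/s): [1.89, 1.89, 2.39, 2.39, 3.01, 3.01, 3.01].

INTERFACE

Orientations are given as [roll, pitch, yaw] about the fixed x, y, z axes, in that order (R = Rz(yaw) Ry(pitch) Rx(roll)).
In Python, from workcell import observe, grab_frame, job_done gives the robot as it stands.
- The arm moves only by the tool move_arm, never from a script. Its argument "plan" is a list that holds one entry, the list of rows, each a list of 7 numbers: the shift along the tool's x, y, z each as a share of 0.02 m, from -1 to 1, then the turn, a rotation vector about the tool's x, y, z each as a share of 6 degrees, from -1 to 1, then the opening, from -1 (shut) to 1 (fully open). A call has exactly 10 rows; each row shifts and turns the commanded pose from where the row before left it, along the tool's axes as they then stand; what a row does not reach is not made up. A row lasts 1/10 s, in which the tool goes at most 50 mm and 8.59 degrees, less where a joint would pass 70% of its speed; a pose out of reach is approached as far as the arm can. A call with a number of a shift or a turn outside -1 to 1 is refused whole. A call with a gripper value outside its range is refused whole. The fingers move at their own pace and stop on an object; "grip_force" is the grip in N (left out, the last holds). Time passes only in rows, so rows that do not move let the fingers close, or fill a call up. It gives the time, the measured TCP pose, the force, the opening and the grip force at its end, in the units of the state.
- observe(): the state, without advancing time (a new reading comes with each control period).
- grab_frame(name): name is "scene" or "top" or "wrist"; returns a dict with "color" (400x640x3 uint8, red, green, blue), "intrinsics" (3x3 intrinsics, pixels), "k1" (the pictures are not rectified: a ray, as slopes to the right and down, at radius r is drawn at 1 + k1 r^2 times it, then the intrinsics apply), "position" and "orientation" of the camera in the world; the wrist camera has in their place "tool_from_camera" (4x4, takes a point from camera to tool coordinates, whose origin is the TCP and whose axes are the flange's). Camera axes: x right, y down, z forward; pixel columns grow to the right and rows downward; lengths in m; the calibration is good to about 2 mm. A picture is of the moment at which its call begins: read the wrist's pose just before it. There is no depth.
- job_done(): hands the job in; it is judged then, once.
The state is a dict: "clock": time; "qpos": joint angles; "qd": joint speeds; "joint_efforts": joint torques, N m; "position": TCP position; "tool_rot": TCP orientation; "force": force on the tool from outside, world axes, zero at the start; "moment": the same for the moment, N m; "grip_width": finger opening in m; "finger_force": force on a finger pad.
Only numpy, scipy, OpenCV 4.12 (cv2) and the standard library are available. Lean on these libraries where they do the work, as an engineer would, in place of code of your own. Each camera call takes 0.05 s, during which the arm holds its last target. There are 200 camera calls.

TASK

Swing the turntable rack clockwise (seen from above) by its upright handle until it is home against its stop. Then lay the shorter of the two bare aluminium hangers back in its own slot, the short one on the sloping tray: foot down, flat on the slot's floor, not dropped in. Leave the longer hanger and everything else on the bench where they are.

Things in the scene. Friction and masses are not known exactly. Their poses are not given: they have to be found in the camera images.
- rack (a joint): angle of the turntable rack: a plywood disc, 300 mm across, top 30 mm above the bench, turning about a vertical axis, with a sloping tray and a handle on it. 0 = home, against its stop; starts between -1.35 and -0.9 rad; grows clockwise seen from above. Needs about 2 N at the handle and stays where it is left.
- axis (a point): point on the turntable's vertical axis at the height of the disc's top (30 mm above the bench). Its frame is fixed to the bench.
- handle (a point): centre of the top of the rack's handle: an upright round steel post of 16 mm diameter (17 mm black cap over the top 12 mm), 75 mm tall above the disc, top 105 mm above the bench, 128 mm from the axis; it turns with the rack. The tray's nearest edge is 30 mm inwards of it.
- short_slot (a point): sloping two-slot tray on the rack. Origin: floor centre of the SHORT, upper slot, 84 mm above the bench; x up the slope (35 deg from level; faces the robot when home), y along the slot, z square out of its floor. Slot 120 (y) x 40 mm (x), 10 mm deep; side walls 6 mm thick, shoulders 26 mm long beyond its ends, all level. The tray spans x -72 to +26 mm, y -86 to +86 mm.
- long_slot (a point): centre of the floor of the LONG slot (160 x 40 mm, 10 mm deep), the lower one, 46 mm down the slope from the short slot. It stays empty.
- short_hanger: bare aluminium truck hanger, 110 mm long (its y), 0.3 kg, lying foot down. Middle block 60 (y) x 32 (x) x 38 mm tall with a round seat 29 mm wide, 4 mm high on top; a 26 mm round arm at each end. Origin: centre of the underside, z up. Either way round is right in the slot. Hold the block with fingertips at least 12 mm above the underside to clear the slot's walls.
- long_hanger: the same kind of hanger, 150 mm long, same block; must stay where it lies. Origin: centre of the underside, y along it.
- wheel: white skate wheel lying on its side on the bench, 54 mm diameter, 45 mm tall; bystander. Origin: centre of the underside.
- wheel2: a second wheel, the same; bystander.
- chock: black silicone wheel chock, 60 x 110 x 40 mm, a U-shaped block; bystander. Origin: centre of the underside.
- bowl: white bowl of black speed rings, 120 mm across the rim, 45 mm tall; bystander. Origin: centre of the underside.
- lube: grey bottle, 44 mm diameter, 120 mm tall; bystander. Origin: centre of the underside.
- spanner: steel spanner 170 mm long lying on the bench; bystander. Origin: under its middle, x along it.
- wax: flat metal tin, 70 mm diameter, 30 mm tall; bystander. Origin: centre of the underside.
Not all that is in view belongs to the job. Leave any pink look-alike of the short_hanger alone.

How it is judged:
On the way, in this order (a step that is already met when the one before it is completed fails the run):
1. the rack is turned home to its stop (within 0.05 rad) while the short hanger is still out of the slot (value of joint rack above -0.05 rad and distance between short_hanger and short_slot above 0.08 m), for 0.2 s.
2. the short hanger lies in the short slot (distance between short_hanger and short_slot below 0.012 m and value of joint rack above -0.05 rad), for 0.2 s.
At the end, for the whole second after the job is handed in: The rack is home (within 0.05 rad of its stop); the short hanger rests, released, in the short slot, foot down: within 7 mm across, 8 mm along and 4 mm in height of the slot's floor centre and within 0.1 rad of flat on the floor; the long hanger is within 20 mm of where it was (value of joint rack above -0.05 rad and x of short_hanger in the frame of short_slot between -0.007 and 0.007 m and y of short_hanger in the frame of short_slot between -0.008 and 0.008 m and z of short_hanger in the frame of short_slot between -0.004 and 0.004 m and angle between the z axis of short_hanger and the z axis of short_slot, either way round below 0.1 rad and linear speed of short_hanger below 0.02 m/s and distance of long_hanger from where it was at the start of the episode below 0.02 m); the robot touches nothing.
It fails at once if the short hanger is dropped (falls faster than 0.6 m/s, untouched by the fingers) (linear speed of short_hanger above 0.6 m/s and contact force between the fingers and short_hanger below 0.1 N).
It fails at once if the long hanger is moved more than 20 mm (distance of long_hanger from where it was at the start of the episode above 0.02 m).
It fails at once if a bystander is moved more than 30 mm (distance of any of wheel, wheel2, chock, bowl, lube, spanner, wax from where it was at the start of the episode above 0.03 m).
It also fails if it takes over 53 s, if anything falls off the work surface, if the arm or the gripper's body presses on something with over 40 N, if the wrist force passes 120 N, or if a joint passes its speed limit or range.

## Working session

There is one attempt and no reset: what is moved stays moved. The work goes in short steps, Python scripts to look and compute and a tool call to move; the robot and the scene stay as the last step left them, time stands still between calls to the robot, and variables do not carry over. Pictures are saved under pics/ and viewed, at most 10 in all, crops included, and the job is handed in when it is done.

Besides the shell and the picture viewer there is one more tool, called as a command line: name --argument value ..., lists and objects as JSON in quotes. move_arm: Moves the arm, as the interface text tells. Shift numbers are shares of 0.02 m and turn numbers shares of 6 degrees, none past 1 either way. Its arguments: {"type":"object","properties":{"plan":{"type":"array"},"grip_force":{"type":"number"}},"required":["plan"]}

```bash
ls; mkdir -p pics
python3 - <<'E'
from workcell import *
import cv2,numpy as np
s=observe();print(s)
for n in("scene","top"):
    f=grab_frame(n);cv2.imwrite(f"pics/{n}0.png",f["color"][:,:,::-1]);print(n,[(k,np.round(v,4).tolist()) for k,v in f.items() if k!="color"])
f=grab_frame("wrist");print(np.round(f["tool_from_camera"],4).tolist(),f["intrinsics"],f["k1"])
E
```

```text
pics
{'clock': 0.0, 'qpos': array([-1.23420354,  0.52202373, -0.03632501,  1.59999227,  0.02119548,
        1.02109067, -0.11280975]), 'qd': array([ 0.00064275,  0.00232407, -0.00112508, -0.00086   , -0.00189288,
        0.00256478, -0.0012415 ]), 'joint_efforts': array([-1.08827062e-03, -9.27125216e+01,  1.97911575e+00, -3.69933379e+01,
        1.77669228e-02,  8.13496008e-03, -1.42494784e-06]), 'position': array([0.24719404, 0.57367899, 0.23072534]), 'tool_rot': array([-3.14046612e+00,  7.74197162e-05,  2.73477547e+00]), 'force': array([ 0.20155014, -0.45020508,  0.24201983]), 'moment': array([-0.02335401, -0.02753609, -0.00289415]), 'finger_force': 0.0, 'grip_width': 0.08559479395172503}
scene [('intrinsics', [[426.6888, 0.0, 319.4494], [0.0, 426.6888, 196.874], [0.0, 0.0, 1.0]]), ('k1', -0.1179), ('position', [1.1307, -0.4744, 1.0264]), ('orientation', [-2.4525, 0.0033, 0.9503])]
top [('intrinsics', [[441.489, 0.0, 318.3349], [0.0, 441.489, 192.3205], [0.0, 0.0, 1.0]]), ('k1', -0.1174), ('position', [0.3444, -0.0585, 1.4415]), ('orientation', [-3.0046, -0.0011, -1.5459])]
[[-0.0016, -0.9536, -0.3012, 0.0781], [1.0, -0.0014, -0.0008, 0.0001], [0.0003, -0.3012, 0.9536, -0.1425], [0.0, 0.0, 0.0, 1.0]] [[332.86609455   0.         315.94475826]
 [  0.         332.86609455 194.94036459]
 [  0.           0.           1.        ]] -0.05826724171523627
```

View pics/top0.png

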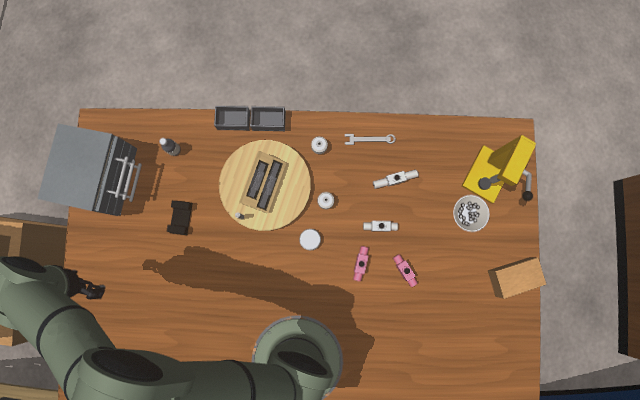

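View pics/scene0.png

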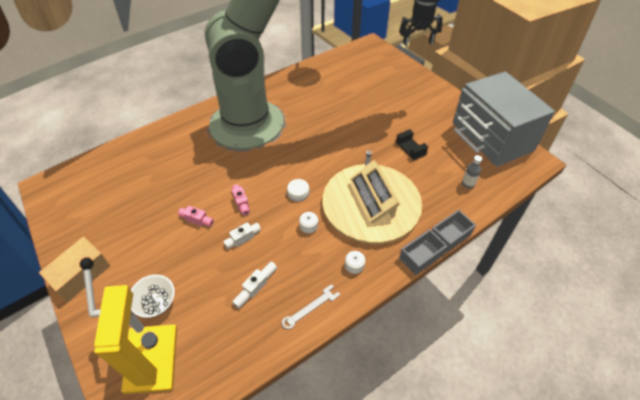

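```bash
cat > h.py <<'E'
from workcell import *
import cv2,numpy as np
from scipy.spatial.transform import Rotation as Ro
def cam(n):
    s=observe();f=grab_frame(n)
    if n=="wrist":
        T=np.eye(4);T[:3,:3]=Ro.from_euler('xyz',s["tool_rot"]).as_matrix();T[:3,3]=s["position"];T=T@f["tool_from_camera"]
        f["R"],f["t"]=T[:3,:3],T[:3,3]
    else: f["R"],f["t"]=Ro.from_euler('xyz',f["orientation"]).as_matrix(),np.array(f["position"])
    return f
def plane(f,px,z,n=(0,0,1)):
    "pixels -> points on world plane n.p=z"
    d=np.array([f["k1"],0,0,0,0],float)
    u=cv2.undistortPoints(np.array(px,float).reshape(-1,1,2),np.array(f["intrinsics"]),d).reshape(-1,2)
    r=np.c_[u,np.ones(len(u))]@f["R"].T; n=np.array(n,float)
    return f["t"]+r*((z-n@f["t"])/(r@n))[:,None]
def proj(f,P):
    c=(np.atleast_2d(P)-f["t"])@f["R"]
    return cv2.projectPoints(c,np.zeros(3),np.zeros(3),np.array(f["intrinsics"]),np.array([f["k1"],0,0,0,0],float))[0].reshape(-1,2)
def circ(P):
    A=np.c_[2*P[:,:2],np.ones(len(P))];s=np.linalg.lstsq(A,(P[:,:2]**2).sum(1),rcond=None)[0]
    return s[0],s[1],np.sqrt(s[2]+s[0]**2+s[1]**2)
def blobs(m,lo,hi):
    n,l,st,c=cv2.connectedComponentsWithStats(m.astype(np.uint8))
    return [(c[i],st[i,4],l==i) for i in range(1,n) if lo<st[i,4]<hi]
E
python3 - <<'E'
from h import *
f=cam("top");c=f["color"];hsv=cv2.cvtColor(c,cv2.COLOR_RGB2HSV)
print("disc hsv",hsv[205,290],hsv[150,250],"bench",hsv[250,200],"hanger",hsv[226,370],hsv[226,392])
m=(hsv[...,0]>14)&(hsv[...,2]>165)&(hsv[...,1]>50)
for ce,a,mm in blobs(m,2000,9000):
    k=max(cv2.findContours(mm.astype(np.uint8),0,1)[0],key=cv2.contourArea)
    P=plane(f,cv2.convexHull(k),.03);print("disc",ce,a,circ(P))
for ce,a,mm in blobs((hsv[...,1]<50)&(hsv[...,2]>140),100,3000):
    y,x=np.nonzero(mm);
    if not(300<ce[0]<430 and 100<ce[1]<300):continue
    P=plane(f,np.c_[x,y],.025)[:,:2];q=P-P.mean(0);w,v=np.linalg.eigh(q.T@q/len(q));print("blob",ce,a,P.mean(0),np.sqrt(w)*3.46,np.degrees(np.arctan2(v[1,1],v[0,1])))
o=cv2.resize(c[125:245,205:325],None,fx=5,fy=5,interpolation=2);cv2.imwrite("pics/disc.png",o[:,:,::-1])
E
```

```text
disc hsv [ 20  97 213] [ 21  95 212] bench [ 13 142  97] hanger [ 45   5 208] [ 75   2 219]
disc [263.95993131 184.67677924] 5241 (np.float64(0.5615104599514509), np.float64(0.12201925444344505), np.float64(0.14926993682062742))
blob [368.26720648 138.55870445] 247 [ 0.72321177 -0.21577217] [0.02694375 0.17689408] 92.85247698681435
blob [318.88297872 143.98404255] 188 [ 0.70040857 -0.05295736] [0.04597077 0.046729  ] -167.67648131659732
blob [395.41666667 178.09821429] 336 [ 0.59292554 -0.30578931] [0.02875099 0.14675185] 107.08218392620024
blob [325.38235294 199.87254902] 204 [ 0.51566034 -0.0785349 ] [0.04606643 0.04657037] 171.65701402990186
blob [380.36090226 225.7443609 ] 266 [ 0.43624126 -0.25726983] [0.03001844 0.10877016] 91.00988076503008
blob [309.36950147 239.07624633] 341 [ 0.38818055 -0.03025992] [0.05656794 0.0585369 ] 177.77001040458745
```

View pics/disc.png

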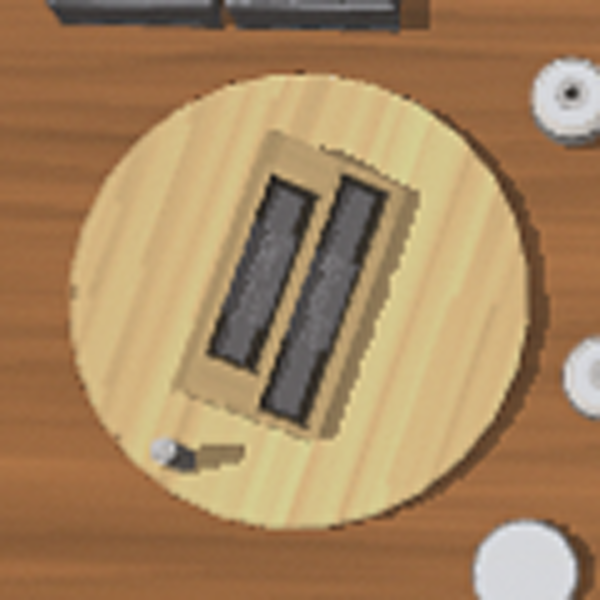

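Run:
```python
from h import *
f=cam("top")
up=lambda x,y:(205+(x+.5)/5-.5,125+(y+.5)/5-.5)
A=np.array([.5615,.122])
H=plane(f,[up(165,449)],.105)[0,:2]-A
print("handle",H+A,np.hypot(*H),np.degrees(np.arctan2(H[1],H[0])))
# upper slot's corner pts (level along y); top of inner end walls ~.09
e=plane(f,[up(293,188),up(233,362)],.088)[:,:2];d=e[1]-e[0];print("slot dir",np.degrees(np.arctan2(d[1],d[0])),np.hypot(*d),e.mean(0))
a=np.degrees(np.arctan2(H[1],H[0]))
for r in(.9,1.1,1.35):
    t=np.radians(a)-r;print(r,np.round(A+.128*np.array([np.cos(t),np.sin(t)]),3),"x dir",np.degrees(np.arctan2(d[1],d[0])-r)-90)
```

```text
handle [0.45461042 0.18891046] 0.12610468399458338 147.95436323328934
slot dir 163.5853912774329 0.1153990601643789 [0.56652117 0.13596379]
0.9 [0.547 0.249] x dir 22.019189715658825
1.1 [0.573 0.249] x dir 10.560033813042352
1.35 [0.604 0.243] x dir -3.7639110652282284
```

move_arm --plan '[[[0,0,0,0,0,0.725,1],[0,0,0,0,0,0.725,1],[-0.9,-0.52,0,0,0,0,1],[-0.9,-0.52,0,0,0,0,1],[-0.9,-0.52,0,0,0,0,1],[-0.9,-0.52,0,0,0,0,1],[-0.9,-0.52,0,0,0,0,1],[-0.9,-0.52,0,0,0,0,1],[-0.9,-0.52,0,0,0,0,1],[-0.9,-0.52,0,0,0,0,1]]]' --grip_force 30

```text
clock: 1.25
position: [0.3256, 0.4263, 0.2313]
tool_rot: [-3.142, -0.0, 2.583]
force: [-0.2, -0.5, -0.1]
grip_width: 0.0851
finger_force: 0.0
```

move_arm --plan '[[[-0.9,-0.52,0,0,0,0,1],[-0.9,-0.52,0,0,0,0,1],[-0.9,-0.52,0,0,0,0,1],[-0.9,-0.52,0,0,0,0,1],[-0.9,-0.52,0,0,0,0,1],[-0.9,-0.52,0,0,0,0,1],[-0.9,-0.52,0,0,0,0,1],[-0.9,-0.52,0,0,0,0,1],[-0.9,-0.52,0,0,0,0,1],[0,0,0,0,0,0,1]]]'

```text
clock: 2.25
position: [0.4142, 0.2595, 0.2314]
tool_rot: [-3.141, 0.001, 2.58]
force: [0.3, -0.5, 0.3]
grip_width: 0.0855
finger_force: 0.0
```

Run:
```python
from h import *
f=cam("wrist");s=observe();print(s["position"],s["tool_rot"],s["qpos"])
print(proj(f,[[.453,.190,.105],[.453,.19,.03],[.5615,.122,.03]]))
cv2.imwrite("pics/w1.png",f["color"][:,:,::-1])
```

```text
[0.41355929 0.26095163 0.23137814] [-3.14158675e+00  2.27892443e-04  2.58085821e+00] [-0.75144706  0.3065698   0.08353253  1.95311459 -0.0323116   0.88309783
  0.35878208]
[[274.29956947 261.0822266 ]
 [282.28178847 228.28493738]
 [286.07829975 322.81487972]]
```

View pics/w1.png

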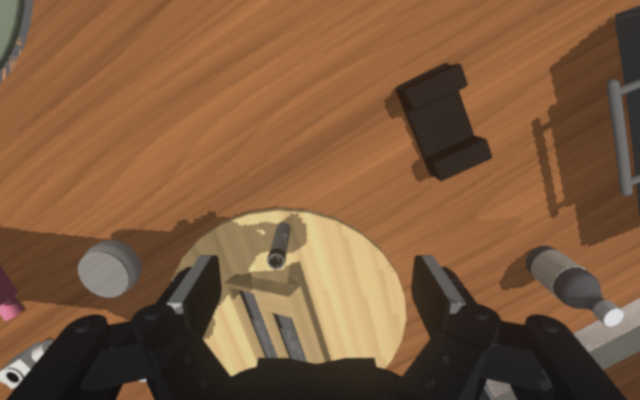

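move_arm --plan '[[[-0.89,-0.49,0,0,0,0,1],[-0.89,-0.49,0,0,0,0,1],[-0.89,-0.49,0,0,0,0,1],[-0.89,-0.49,0,0,0,0,1],[0,0,0.9,0,0,-0.87,1],[0,0,0.9,0,0,-0.87,1],[0,0,0.9,0,0,-0.87,1],[0,0,0.9,0,0,0,1],[0,0,0.6,0,0,0,1],[0,0,0,0,0,0,1]]]'

```text
clock: 3.3
position: [0.4519, 0.1911, 0.1461]
tool_rot: [-3.14, -0.002, 2.857]
force: [0.5, 0.5, 0.5]
grip_width: 0.0854
finger_force: 0.0
```

Run:
```python
from h import *
f=cam("wrist");s=observe();print(s["position"],s["tool_rot"],s["qpos"])
print(proj(f,[[.453,.190,.105]]))
c=f["color"];cv2.imwrite("pics/w2.png",c[:,:,::-1])
p=proj(f,[[.453,.190,.105]])[0]
g=c.max(2)<75
for ce,a,mm in blobs(g,60,4000):
    if np.hypot(*(ce-p))<60: print(ce,a,plane(f,[ce],.105))
```

```text
[0.45235961 0.1912004  0.14705385] [-3.14089030e+00 -7.74260544e-04  2.85638017e+00] [-0.5548065   0.43370599  0.0442202   2.02705051 -0.02956286  0.68246635
  0.79387172]
[[314.70226125 229.21460254]]
[315.73033708 215.4494382 ] 89 [[0.444726   0.19308161 0.105     ]]
```

View pics/w2.png

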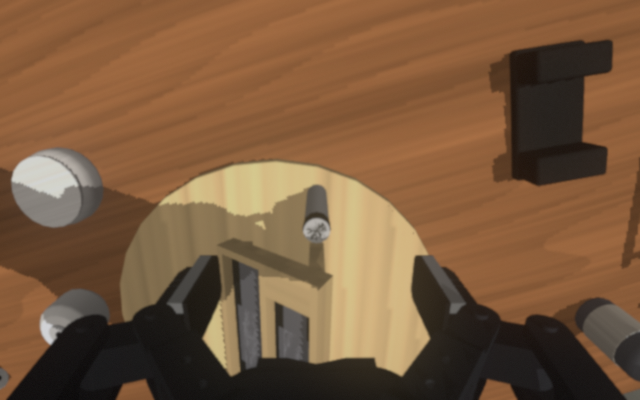

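move_arm --plan '[[[0,0,0.96,0,0,0,0.6],[0,0,0.96,0,0,0,0.3],[0,0,0.96,0,0,0,0],[0,0,0.96,0,0,0,0],[0,0,0,0,0,0,-1],[0,0,0,0,0,0,-1],[0,0,0,0,0,0,-1],[0,0,0,0,0,0,-1],[0,0,0,0,0,0,-1],[0,0,0,0,0,0,-1]]]'

```text
clock: 4.35
position: [0.4529, 0.1911, 0.0712]
tool_rot: [3.141, 0.001, 2.856]
force: [-2.0, 0.0, 8.2]
grip_width: 0.0156
finger_force: 31.0
```

move_arm --plan '[[[-0.1,0.32,0,0,0,0.5,-1],[-0.22,0.635,0,0,0,1,-1],[-0.22,0.635,0,0,0,1,-1],[-0.22,0.635,0,0,0,1,-1],[-0.22,0.635,0,0,0,1,-1],[-0.22,0.635,0,0,0,1,-1],[-0.22,0.635,0,0,0,1,-1],[-0.22,0.635,0,0,0,1,-1],[-0.1,0.32,0,0,0,0.5,-1],[0,0,0,0,0,0,-1]]]'

```text
clock: 5.35
position: [0.541, 0.2499, 0.0712]
tool_rot: [3.139, -0.001, 2.017]
force: [1.6, 5.8, 5.2]
grip_width: 0.0158
finger_force: 30.9
```

move_arm --plan '[[[-0.066,0.214,0,0,0,0.333,-1],[-0.066,0.214,0,0,0,0.333,-1],[-0.066,0.214,0,0,0,0.333,-1],[0,0,0,0,0,0,-1],[0,0,0,0,0,0,-1],[0,0,0,0,0,0,-1],[0,0,0,0,0,0,-1],[0,0,0,0,0,0,-1],[0,0,0,0,0,0,-1],[0,0,0,0,0,0,-1]]]'

```text
clock: 6.35
position: [0.5537, 0.2515, 0.0713]
tool_rot: [3.139, -0.001, 1.915]
force: [2.1, 5.8, 1.8]
grip_width: 0.016
finger_force: 30.6
```

move_arm --plan '[[[-0.066,0.214,0,0,0,0.333,-1],[-0.066,0.214,0,0,0,0.333,-1],[-0.066,0.214,0,0,0,0.333,-1],[0,0,0,0,0,0,-1],[0,0,0,0,0,0,-1],[0,0,0,0,0,0,-1],[0,0,0,0,0,0,-1],[0,0,0,0,0,0,-1],[0,0,0,0,0,0,-1],[0,0,0,0,0,0,-1]]]'

```text
clock: 7.35
position: [0.5672, 0.2518, 0.0713]
tool_rot: [3.139, -0.002, 1.81]
force: [2.4, 7.0, 0.6]
grip_width: 0.0159
finger_force: 30.6
```

move_arm --plan '[[[-0.066,0.214,0,0,0,0.333,-1],[-0.066,0.214,0,0,0,0.333,-1],[-0.033,0.107,0,0,0,0.167,-1],[0,0,0,0,0,0,-1],[0,0,0,0,0,0,-1],[0,0,0,0,0,0,-1],[0,0,0,0,0,0,-1],[0,0,0,0,0,0,-1],[0,0,0,0,0,0,-1],[0,0,0,0,0,0,-1]]]'

```text
clock: 8.35
position: [0.5784, 0.2509, 0.0713]
tool_rot: [3.139, -0.002, 1.723]
force: [2.0, 7.0, 0.1]
grip_width: 0.0155
finger_force: 30.6
```

Turned 65°, still free (about 8.6° left to a square pose).

move_arm --plan '[[[-0.066,0.214,0,0,0,0.333,-1],[-0.066,0.214,0,0,0,0.333,-1],[-0.033,0.107,0,0,0,0.167,-1],[0,0,0,0,0,0,-1],[0,0,0,0,0,0,-1],[0,0,0,0,0,0,-1],[0,0,0,0,0,0,-1],[0,0,0,0,0,0,-1],[0,0,0,0,0,0,-1],[0,0,0,0,0,0,-1]]]'

```text
clock: 9.35
position: [0.5895, 0.2491, 0.0713]
tool_rot: [3.139, -0.002, 1.636]
force: [4.4, 7.7, 0.1]
grip_width: 0.0158
finger_force: 30.5
```

move_arm --plan '[[[-0.066,0.214,0,0,0,0.333,-1],[-0.033,0.107,0,0,0,0.167,-1],[0,0,0,0,0,0,-1],[0,0,0,0,0,0,-1],[0,0,0,0,0,0,-1],[0,0,0,0,0,0,-1],[0,0,0,0,0,0,-1],[0,0,0,0,0,0,-1],[0,0,0,0,0,0,-1],[0,0,0,0,0,0,-1]]]'

```text
clock: 10.35
position: [0.593, 0.2482, 0.0711]
tool_rot: [-3.138, -0.003, 1.584]
force: [-17.7, 7.8, 16.7]
grip_width: 0.0156
finger_force: 32.8
```

move_arm --plan '[[[0,0,0,0,0,0,0],[0,0,0,0,0,0,0],[0,0,0,0,0,0,0],[0,0,-0.5,0,0,0,0],[0,0,-1,0,0,0,0],[0,0,-1,0,0,0,1],[0,0,-1,0,0,0,1],[0,0,-1,0,0,0,1],[0,0,-1,0,0,0,1],[0,0,-1,0,0,0,1]]]'

```text
clock: 11.35
position: [0.5953, 0.2454, 0.2021]
tool_rot: [3.141, -0.0, 1.582]
force: [0.0, 0.3, -0.1]
grip_width: 0.0855
finger_force: 0.0
```

Run:
```python
from h import *
s=observe();print(s["position"],s["tool_rot"],s["qpos"],s["force"])
f=cam("wrist");cv2.imwrite("pics/w3.png",f["color"][:,:,::-1])
t=np.radians(76);A=np.array([.5615,.122]);P=[[*(A+.128*np.array([np.cos(t),np.sin(t)])),.105]]
print(proj(f,P))
```

```text
[0.59525483 0.24543072 0.20214374] [ 3.14100284e+00 -1.19238548e-04  1.58202015e+00] [-0.78402551  0.62933525  0.47261281  1.59475859 -0.32483808  0.99582611
 -0.19990839] [ 0.02242985  0.2916245  -0.08705314]
[[313.50838394 196.26257413]]
```

View pics/w3.png

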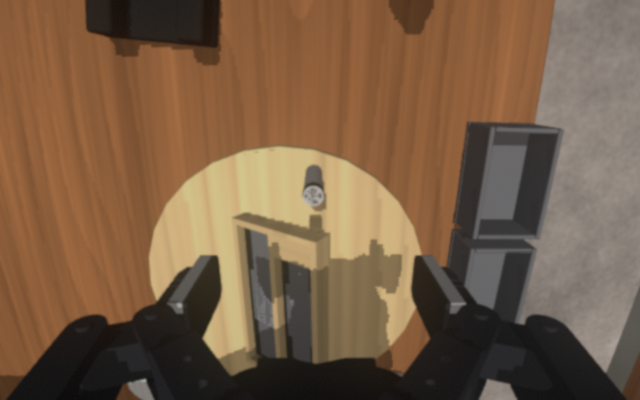

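move_arm --plan '[[[-1,-0.33,0,0,0,0,1],[-1,-0.33,0,0,0,0,1],[-1,-0.33,0,0,0,0,1],[-1,-0.33,0,0,0,0,1],[-1,-0.33,0,0,0,0,1],[-1,-0.33,0,0,0,0,1],[-1,-0.33,0,0,0,0,1],[-1,-0.33,0,0,0,0,1],[-1,-0.33,0,0,0,0,1],[-1,-0.33,0,0,0,0,1]]]'

```text
clock: 12.4
position: [0.5311, 0.0437, 0.2009]
tool_rot: [3.141, -0.0, 1.582]
force: [0.0, -0.8, 0.1]
grip_width: 0.0852
finger_force: 0.0
```

move_arm --plan '[[[-1,-0.33,0,0,0,0,1],[-1,-0.33,0,0,0,0,1],[-1,-0.33,0,0,0,0,1],[-1,-0.33,0,0,0,0,1],[-1,-0.33,0,0,0,0,1],[-1,-0.33,0,0,0,0,1],[-1,-0.33,0,0,0,0,1],[-1,-0.33,0,0,0,0,1],[-1,-0.33,0,0,0,0,1],[-1,-0.33,0,0,0,0,1]]]'

```text
clock: 13.4
position: [0.4673, -0.157, 0.2009]
tool_rot: [3.141, -0.0, 1.582]
force: [0.8, 0.6, 0.4]
grip_width: 0.0854
finger_force: 0.0
```

move_arm --plan '[[[-1,-0.33,0,0,0,0,1],[-1,-0.33,0,0,0,0,1],[-1,-0.33,0,0,0,0,1],[-1,-0.33,0,0,0,0,1],[-0.5,-0.17,0,0,0,0,1],[0,0,0,0,0,0,1],[0,0,0,0,0,0,1],[0,0,0,0,0,0,1],[0,0,0,0,0,0,1],[0,0,0,0,0,0,1]]]'

```text
clock: 14.4
position: [0.4393, -0.2456, 0.2005]
tool_rot: [-3.142, -0.0, 1.583]
force: [-0.5, -0.0, -0.2]
grip_width: 0.0853
finger_force: 0.0
```

Run:
```python
from h import *
s=observe();print(s["position"],s["tool_rot"],s["qpos"],s["force"])
f=cam("wrist");c=f["color"];cv2.imwrite("pics/w4.png",c[:,:,::-1])
p=proj(f,[[.436,-.257,.03]])[0];print(p)
hsv=cv2.cvtColor(c,cv2.COLOR_RGB2HSV)
for ce,a,mm in blobs((hsv[...,1]<60)&(hsv[...,2]>110),300,30000):
    if np.hypot(*(ce-p))<80: print(ce,a)
# rack in the unobstructed top view now
f=cam("top");c=f["color"];t=np.radians(76);A=np.array([.5615,.122])
print(proj(f,[[*(A+.128*np.array([np.cos(t),np.sin(t)])),.105]]))
cv2.imwrite("pics/disc2.png",np.hstack([cv2.resize(c[125:245,205:325],(480,480),interpolation=2)])[:,:,::-1])
```

```text
[ 0.43927546 -0.2456355   0.20049151] [-3.14157686e+00 -9.08459026e-05  1.58332075e+00] [-0.01625515  0.41753057  0.53880935  1.96855663 -0.28595191  0.829958
  0.69228426] [-0.48177531 -0.01522348 -0.20186056]
[313.59837986 185.105374  ]
[314.10227273 178.46108815] 2904
[[221.47943124 169.49683772]]
```

View pics/w4.png

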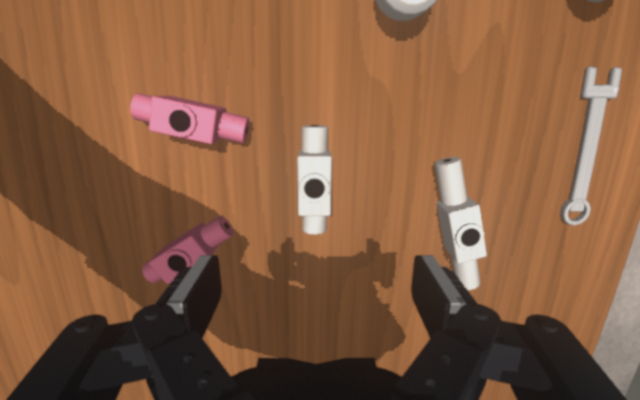

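View pics/disc2.png

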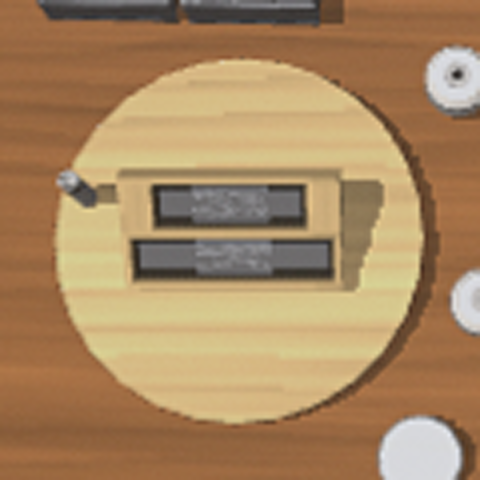

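```bash
cat > slot.py <<'E'
from h import *
def run(cams=("top","scene")):
  for nme in cams:
    f=cam(nme);c=f["color"]
    psi=np.radians(1.);O=np.array([.58,.125,.084])
    for it in range(8):
        X=np.array([np.cos(np.radians(35))*np.cos(psi),np.cos(np.radians(35))*np.sin(psi),np.sin(np.radians(35))]);Y=np.array([-np.sin(psi),np.cos(psi),0]);n=np.cross(X,Y)
        q=proj(f,O+.01*n)[0]
        d=(cv2.cvtColor(c,cv2.COLOR_RGB2HSV)[...,1]<70)&(c.max(2)<150)
        bs=[b for b in blobs(d,100,9000) if np.hypot(*(b[0]-q))<60]
        b=min(bs,key=lambda b:np.hypot(*(b[0]-q)) if it else -b[0][1]*0+b[0][1]) if nme=="top" else min(bs,key=lambda b:np.hypot(*(b[0]-q)))
        k=max(cv2.findContours(b[2].astype(np.uint8),0,1)[0],key=cv2.contourArea)
        y,x=np.nonzero(b[2]);P=plane(f,np.c_[x,y],n@O+.01,n)
        uv=np.c_[(P-O)@X,(P-O)@Y];r=cv2.minAreaRect(uv.astype(np.float32)*1000)
        M=O+X*r[0][0]/1000+Y*r[0][1]/1000   # opening centre, projected to floor
        w=(uv-uv.mean(0));e,v=np.linalg.eigh(w.T@w);a=v[:,1]*np.sign(v[1,1])
        psi+=np.arctan2(-a[0],a[1])*np.cos(np.radians(35))*0.5
        O=O+(M-O)*[1,1,0]*1.0
        # z mismatch must be null: slide in the ray direction
    print(nme,"rim centre->floor",O.round(4),"psi",np.degrees(psi),"rect",r,"blob",b[0],b[1])
    hs=[];
    for bb in bs:
        y,x=np.nonzero(bb[2]);P=plane(f,np.c_[x,y],n@O+.01,n);uv=np.c_[(P-O)@X,(P-O)@Y]*1000;print("  ",bb[0],bb[1],uv.min(0),uv.max(0),uv.mean(0))
E
python3 - <<'E'
import slot;slot.run()
from h import *
s=observe();f=cam("wrist");c=f["color"]
R=Ro.from_euler('xyz',s["tool_rot"]).as_matrix()
hsv=cv2.cvtColor(c,cv2.COLOR_RGB2HSV);roi=np.zeros(c.shape[:2],bool);roi[120:240,290:340]=1
for ce,a,mm in blobs((c.max(2)<80)&roi,80,900):
    P=plane(f,[ce],.042)[0];print("seat",ce,a,P,"tool delta",R.T@(P-s["position"]))
m=(hsv[...,1]<60)&(hsv[...,2]>110)&roi
ys,xs=np.nonzero(m);print(xs.min(),xs.max(),ys.min(),ys.max())
for r in(135,145,165,175,205,225):
    xx=np.nonzero(m[r])[0];print(r,xx.min(),xx.max(),(plane(f,[[xx.min()-.5,r],[xx.max()+.5,r]],.038)).round(4)[:,:2].tolist())
E
```

```text
top rim centre->floor [0.5845 0.1208 0.084 ] psi 1.7734596424615365 rect ((-4.00543212890625e-05, 0.00115203857421875), (112.05635833740234, 30.859418869018555), 89.57479858398438) blob [262.40697674 175.63953488] 344
   [249.86717828 117.6635183 ] 1694 [147.98843227 -78.87353092] [225.86385828 133.18580966] [186.90724094  25.04476522]
   [262.40697674 175.63953488] 344 [-15.81728262 -56.11578125] [15.65674302 55.9625051 ] [-0.43959507 -0.77642442]
   [262.98831776 188.95327103] 428 [-61.57629498 -75.78152128] [-32.30131574  76.3292534 ] [-46.75509277   0.25614792]
scene rim centre->floor [0.4965 0.3388 0.084 ] psi 81.612516759933 rect ((0.08421897888183594, 0.26270294189453125), (54.02853012084961, 115.67212677001953), 2.674682855606079) blob [410.53300733 144.86552567] 409
   [410.53300733 144.86552567] 409 [-28.41414432 -57.49570862] [29.16980271 57.6853978 ] [-2.49728602 -1.03521634]
seat [314.069869   187.60262009] 229 [ 0.43633346 -0.25644646  0.042     ] tool delta [-0.01036824 -0.0028691   0.1584985 ]
298 331 125 233
135 302 326 [[0.4244, -0.2078], [0.4472, -0.2076]]
145 302 326 [[0.4244, -0.217], [0.4474, -0.2167]]
165 298 331 [[0.4206, -0.2358], [0.4524, -0.2354]]
175 298 331 [[0.4206, -0.2454], [0.4527, -0.2451]]
205 298 330 [[0.4204, -0.2754], [0.4524, -0.275]]
225 303 325 [[0.4252, -0.2963], [0.448, -0.2961]]
```

```bash
cat > edge.py <<'E'
from h import *
def cross(v,i0,i1):
    "indices where v crosses its mid level between i0,i1"
    s=v[i0:i1].astype(float);L=(s.min()+s.max())/2;o=[]
    for i in range(len(s)-1):
        if (s[i]-L)*(s[i+1]-L)<0:o.append(round(i0+i+(L-s[i])/(s[i+1]-s[i]),2))
    return o
def X(f,px,kind):
    z,d={"up":(.10366,.01065),"lo":(.07253,-.01638)}[kind]
    return plane(f,[px],z)[0]-[d,0,0]
E
python3 - <<'E'
from edge import *
f=cam("top");S=f["color"].max(2)
for c0,c1 in((252,258),(258,267),(267,272)):
    print("top cols",c0,c1,cross(S[:,c0:c1].mean(1),165,200), (S[168:198,c0:c1].mean(1)).astype(int).tolist())
print("row",cross(S[172:179].mean(0),235,295),S[172:179,238:288].mean(0).astype(int).tolist())
g=cv2.imread("pics/w3.png")[:,:,::-1];S=g.max(2)
for r in(270,280,290,300,310,320,330):print("w3",r,S[r,235:335].tolist())
E
```

```text
top cols 252 258 [np.float64(170.57), np.float64(181.79), np.float64(184.26), np.float64(194.76)] [147, 184, 209, 98, 109, 135, 121, 108, 114, 129, 113, 100, 80, 83, 162, 211, 164, 94, 123, 123, 130, 107, 109, 115, 95, 75, 87, 164, 209, 195]
top cols 258 267 [np.float64(167.85), np.float64(168.06), np.float64(170.53), np.float64(181.84), np.float64(184.28), np.float64(194.83)] [148, 183, 206, 100, 113, 128, 119, 118, 117, 121, 122, 109, 89, 85, 162, 210, 166, 109, 130, 131, 128, 117, 122, 118, 106, 88, 86, 163, 208, 195]
top cols 267 272 [np.float64(167.9), np.float64(168.04), np.float64(170.52), np.float64(181.84), np.float64(184.27), np.float64(194.84)] [150, 183, 205, 101, 112, 120, 124, 124, 118, 130, 122, 106, 89, 87, 163, 209, 165, 112, 141, 135, 123, 113, 129, 122, 113, 88, 86, 164, 208, 195]
row [np.float64(242.5), np.float64(281.03), np.float64(289.75), np.float64(290.85)] [203, 200, 204, 208, 189, 81, 47, 100, 104, 103, 103, 103, 103, 103, 103, 120, 123, 121, 121, 124, 119, 121, 120, 123, 126, 119, 115, 117, 119, 125, 123, 120, 123, 117, 103, 103, 104, 103, 103, 104, 104, 1
[... 2586 characters left out ...]
 144, 140, 139, 137, 130, 111, 77, 61, 70, 77, 73, 67, 66, 66, 65, 66, 66, 66, 66, 66, 66, 66, 66, 66, 64, 66, 66, 66, 66, 65, 68, 76, 95, 113, 120, 121, 121, 116, 108, 102, 99, 98, 98, 98, 99, 101, 101, 102, 107, 115, 124, 128, 129, 129, 128, 127]
w3 330 [205, 205, 205, 204, 205, 204, 205, 202, 197, 192, 186, 176, 159, 145, 141, 140, 138, 130, 108, 77, 55, 47, 49, 60, 76, 85, 86, 80, 76, 75, 71, 71, 71, 69, 66, 67, 66, 70, 84, 105, 120, 123, 119, 112, 103, 100, 98, 97, 94, 84, 65, 49, 48, 56, 63, 64, 65, 65, 65, 63, 64, 64, 63, 65, 63, 65, 64, 64, 65, 65, 65, 64, 65, 64, 65, 71, 87, 106, 117, 120, 120, 116, 110, 102, 98, 98, 96, 96, 98, 100, 101, 101, 105, 112, 122, 126, 128, 127, 127, 125]
```

Run:
```python
from edge import *
f=cam("top")
for k,r in(("up",170.53),("lo",181.83)):print("top",k,X(f,(262,r),k))
print("y",plane(f,[[242.5,175.5]],.084)[0][1]-.06,plane(f,[[281.03,175.5]],.092)[0][1]+.06)
for c in(255,269.5):print(X(f,(c,170.53),"up"),X(f,(c,181.83),"lo"))
w=grab_frame("wrist")
T=np.eye(4);T[:3,:3]=Ro.from_euler('xyz',[3.1410,-.00012,1.58202]).as_matrix();T[:3,3]=[.59525,.24543,.20214];T=T@w["tool_from_camera"]
w["R"],w["t"]=T[:3,:3],T[:3,3]
for r,lo,up in((280,281.6,310.2),(310,283.7,310.8),(330,284.6,311.3)):print("w3",r,X(w,(lo,r),"lo"),X(w,(up,r),"up"))
S=cv2.imread("pics/w3.png").max(2);print(S[225:270,298].tolist())
```

```text
top up [0.58171865 0.12016804 0.10366   ]
top lo [0.57839562 0.12275378 0.07253   ]
y 0.12341551555585098 0.12179007282072306
[0.58120873 0.14186366 0.10366   ] [0.57785793 0.14486962 0.07253   ]
[0.58226876 0.09695691 0.10366   ] [0.57897312 0.09909286 0.07253   ]
w3 280 [0.57934527 0.15298415 0.07253   ] [0.57959299 0.172752   0.10366   ]
w3 310 [0.58055127 0.11941542 0.07253   ] [0.58022345 0.14303681 0.10366   ]
w3 330 [0.58088648 0.09556099 0.07253   ] [0.58075575 0.12192761 0.10366   ]
[159, 140, 128, 124, 123, 121, 120, 118, 117, 117, 119, 133, 163, 187, 199, 203, 202, 201, 198, 197, 195, 195, 195, 195, 194, 194, 192, 191, 190, 190, 190, 191, 192, 193, 193, 191, 184, 172, 158, 135, 106, 84, 74, 72, 72]
```

move_arm --plan '[[[-0.13,-0.036,0.9,0,0,0,0.5],[-0.13,-0.036,1,0,0,0,0.5],[-0.13,-0.036,1,0,0,0,0.5],[-0.13,-0.036,1,0,0,0,0.5],[0,0,1,0,0,0,0.5],[0,0,1,0,0,0,0.5],[0,0,1,0,0,0,0.5],[0,0,1,0,0,0,0.5],[0,0,0.8,0,0,0,0.5],[0,0,0.6,0,0,0,0.5]]]'

```text
clock: 15.8
position: [0.4361, -0.2566, 0.0135]
tool_rot: [-3.141, -0.0, 1.582]
force: [1.0, 0.0, -0.1]
grip_width: 0.064
finger_force: 0.0
```

Run:
```python
from h import *
s=observe();print(s["position"],s["tool_rot"],s["grip_width"],s["force"])
```

```text
[ 0.43606009 -0.25656818  0.0134838 ] [-3.14095595e+00 -2.24710963e-04  1.58231348e+00] 0.06404332835359762 [ 0.99960965  0.02401602 -0.12227575]
```

move_arm --plan '[[[0,0,0,0,0,0,0],[0,0,0,0,0,0,-0.2],[0,0,0,0,0,0,-1],[0,0,0,0,0,0,-1],[0,0,0,0,0,0,-1],[0,0,0,0,0,0,-1],[0,0,0,0,0,0,-1],[0,0,0,0,0,0,-1],[0,0,0,0,0,0,-1],[0,0,0,0,0,0,-1]]]' --grip_force 50

```text
clock: 16.8
position: [0.4366, -0.2567, 0.0152]
tool_rot: [3.141, 0.0, 1.582]
force: [-2.0, 0.6, 7.9]
grip_width: 0.0311
finger_force: 50.8
```

move_arm --plan '[[[0,0,-0.5,0,0,0,-1],[0,0,-1,0,0,0,-1],[0,0,-1,0,0,0,-1],[0.5,0.11,-1,0,0,0,-1],[0.99,0.216,-1,0,0,0,-1],[0.99,0.216,-1,0,0,0,-1],[0.99,0.216,-1,0,0,0,-1],[0.99,0.216,-1,0,0,0,-1],[0.99,0.216,-0.7,0,0,0,-1],[0.99,0.216,0,0,0,0,-1]]]'

```text
clock: 17.8
position: [0.4636, -0.1267, 0.1808]
tool_rot: [3.139, -0.0, 1.582]
force: [-0.3, -1.0, -4.2]
grip_width: 0.0307
finger_force: 50.3
```

move_arm --plan '[[[0.99,0.216,0,0,0,0,-1],[0.99,0.216,0,0,0,0,-1],[0.99,0.216,0,0,0,0,-1],[0.99,0.216,0,0,0,0,-1],[0.99,0.216,0,0,0,0,-1],[0.99,0.216,0,0,0,0,-1],[0.99,0.216,0,0,0,0,-1],[0.99,0.216,0,0,0,0,-1],[0.99,0.216,0,0,0,0,-1],[0.99,0.216,0,0,0,0,-1]]]'

```text
clock: 18.8
position: [0.5036, 0.0718, 0.1792]
tool_rot: [3.141, -0.0, 1.582]
force: [-0.2, -1.2, -2.8]
grip_width: 0.0309
finger_force: 50.3
```

move_arm --plan '[[[0.99,0.216,0,0,0,0,-1],[0.99,0.216,0,0,0,0,-1],[0.5,0.11,0,0,0,-0.125,-1],[0,0,0,-0.972,0,0,-1],[0,0,0,-0.972,0,0,-1],[0,0,0,-0.972,0,0,-1],[0,0,0,-0.972,0,0,-1],[0,0,0,-0.972,0,0,-1],[0,0,0,-0.972,0,0,-1],[0,0,0,0,0,0,-1]]]'

```text
clock: 19.8
position: [0.5076, 0.1273, 0.1753]
tool_rot: [2.716, -0.016, 1.603]
force: [0.1, -0.1, -2.7]
grip_width: 0.0311
finger_force: 50.9
```

```bash
cat > tgt.py <<'E'
from h import *
def show(h,O=(.5805,.1225,.084),psi=1.4):
    s=observe();R=Ro.from_euler('xyz',s["tool_rot"]).as_matrix()
    p=np.radians(psi);a=np.radians(35)
    X=np.array([np.cos(a)*np.cos(p),np.cos(a)*np.sin(p),np.sin(a)]);Y=np.array([-np.sin(p),np.cos(p),0]);n=np.cross(X,Y)
    Rt=np.c_[Y,X,-n]
    print("pos",s["position"],"q",s["qpos"].round(3),"F",s["force"].round(1),"w",s["grip_width"])
    print("turn shares",(np.degrees(Ro.from_matrix(R.T@Rt).as_rotvec())/6).round(3))
    d=np.array(O)+h*n-s["position"]
    print("shift shares (tool)",(R.T@d/.02).round(3),"in slot frame mm (x,y,n) of TCP from target",(-1000*np.array([d@X,d@Y,d@n])).round(2))
E
python3 - <<'E'
from tgt import *
show(.0152)
E
```

```text
pos [0.50764277 0.1272616  0.17530854] q [-1.038  0.391  0.731  2.289 -0.708  0.189  0.303] F [ 0.1 -0.1 -2.7] w 0.031074036817138613
turn shares [-1.773 -0.17  -0.012]
shift shares (tool) [-0.415  1.288  4.905] in slot frame mm (x,y,n) of TCP from target [ -7.2    6.54 101.31]
```

move_arm --plan '[[[-0.14,0.43,0.97,0,0,0,-1],[-0.14,0.43,0.97,0,0,0,-1],[-0.14,0.43,0.97,0,0,0,-1],[0,0,0,-0.5,0,0,-1],[0,0,0,-0.5,0,0,-1],[0,0,0,-0.5,0,0,-1],[0,0,0,-0.27,-0.17,0,-1],[0,0,0,0,0,0,-1],[0,0,0,0,0,0,-1],[0,0,0,0,0,0,-1]]]'

```text
clock: 20.8
position: [0.5719, 0.1307, 0.1784]
tool_rot: [2.61, 0.018, 1.583]
force: [-0.0, -0.3, -3.5]
grip_width: 0.0309
finger_force: 51.2
```

Run:
```python
from tgt import *
show(.0152)
```

```text
pos [0.57192434 0.1306837  0.17837371] q [-1.073  0.516  0.821  2.217 -1.26   0.162  0.818] F [-0.  -0.3 -3.5] w 0.03094440586011861
turn shares [-0.757  0.208 -0.002]
shift shares (tool) [-0.345 -2.091  3.531] in slot frame mm (x,y,n) of TCP from target [47.27  8.39 66.91]
```

```bash
cat > kin.py <<'E'
from h import *
from scipy.optimize import least_squares
import itertools
D=[([.24719,.57368,.23073],[-3.14047,.00008,2.73478],[-1.2342,.52202,-.03633,1.59999,.0212,1.02109,-.11281]),
([.41356,.26095,.23138],[-3.14159,.00023,2.58086],[-.75145,.30657,.08353,1.95311,-.03231,.8831,.35878]),
([.45236,.1912,.14705],[-3.14089,-.00077,2.85638],[-.55481,.43371,.04422,2.02705,-.02956,.68247,.79387]),
([.59525,.24543,.20214],[3.141,-.00012,1.58202],[-.78403,.62934,.47261,1.59476,-.32484,.99583,-.19991]),
([.43928,-.24564,.20049],[-3.14158,-.0001,1.58332],[-.01626,.41753,.53881,1.96856,-.28595,.82996,.69228]),
([.50764,.12726,.17531],[2.716,-.016,1.603],[-1.038,.391,.731,2.289,-.708,.189,.303]),
([.57192,.13068,.17837],[2.610,.018,1.583],[-1.073,.516,.821,2.217,-1.26,.162,.818])]
rz=lambda a:Ro.from_euler('z',a).as_matrix()
ry=lambda a:Ro.from_euler('y',a).as_matrix()
def fk(q,p,s):
    "p: base yaw, zs, L1, L2, Lt, tool yaw, a4(x off at elbow), a5, aw, lateral off"
    R=rz(p[0]+s[0]*q[0]);t=np.array([0,0,p[1]])
    R=R@ry(q[1])@rz(s[1]*q[2]);t=t+R@[p[6],0,p[2]]
    R=R@ry(q[3])@rz(s[2]*q[4]);t=t+R@[0,0,p[3]] +R@[0,0,0]-0*t
    t=t+R@rz(-s[2]*q[4])@[p[7],0,0]
    R=R@ry(q[5]);t=t+R@[p[8],0,p[4]]
    return t,R@rz(s[3]*q[6]+p[5])
def res(p,s):
    o=[]
    for P,E,q in D:
        t,R=fk(q,p,s);o+=[*(10*(t-P)),*(R-Ro.from_euler('xyz',E).as_matrix()).ravel()]
    return np.array(o)
def fit():
    b=None
    for s in itertools.product((1,-1),repeat=4):
        for y0 in(0,1.57,3.14,-1.57):
          for ty in(0,1.57,3.14,-1.57):
            r=least_squares(res,[y0,.35,.5,.4,.3,ty,0,0,0],args=(s,))
            if b is None or r.cost<b[0]:b=(r.cost,r.x,s)
    return b
E
python3 - <<'E'
from kin import *
import pickle
b=fit();print(b[0],b[1].round(4),b[2])
print("pos err mm",[(1000*(fk(q,b[1],b[2])[0]-P)).round(1).tolist() for P,E,q in D])
pickle.dump(b,open("kin.pkl","wb"))
E
```

```text
0.03011935149368851 [-1.0560e-01  3.2030e-01  5.4160e-01  4.0680e-01  3.4670e-01  1.4687e+00
  4.3000e-03 -8.2000e-03 -1.1000e-03] (-1, -1, -1, -1)
pos err mm [[6.8, -2.2, 4.4], [-5.4, 6.2, 5.5], [0.2, 8.6, 5.5], [1.5, -5.8, -7.4], [1.1, 8.4, -2.0], [-1.2, 1.5, -1.1], [1.9, -5.7, -4.9]]
```

```bash
cat > ik.py <<'E'
from kin import *
import pickle
c,p,s=pickle.load(open("kin.pkl","rb"))
lo=np.array([-2.91,-.3,-1.5,.17,-1.26,.16,-2.52]);hi=np.array([2.91,2.13,1.42,2.43,4.41,1.93,2.52])
def tgt(h,flip,tilt=35,psi=1.4,O=(.5805,.1225,.084)):
    a,k=np.radians(tilt),np.radians(psi)
    X=np.array([np.cos(a)*np.cos(k),np.cos(a)*np.sin(k),np.sin(a)]);Y=np.array([-np.sin(k),np.cos(k),0]);n=np.cross(X,Y)
    return np.array(O)+h*n, np.c_[Y,X,-n] if not flip else np.c_[-Y,-X,-n]
def ik(P,R,q0,w=.003):
    m=(lo+hi)/2
    f=lambda q:np.r_[10*(fk(q,p,s)[0]-P),(fk(q,p,s)[1]-R).ravel(),w*(q-m)/(hi-lo)]
    r=least_squares(f,np.clip(q0,lo+.01,hi-.01),bounds=(lo+.02,hi-.02))
    return r.x,np.linalg.norm(f(r.x)[:12])
E
python3 - <<'E'
from ik import *
rng=np.random.default_rng(0)
for h in(.015,.075):
  for fl in(0,1):
    S=[]
    for i in range(60):
        q,e=ik(*tgt(h,fl),rng.uniform(lo,hi))
        if e<.01:
            mg=np.min(np.minimum(q-lo,hi-q));S.append((mg,q))
    S.sort(key=lambda a:-a[0]);print(h,fl,len(S))
    seen=[]
    for mg,q in S:
        if all(np.abs(q-o).max()>.3 for o in seen):
            seen.append(q);print("  ",round(mg,2),q.round(2))
        if len(seen)>6:break
E
```

```text
Traceback (most recent call last):
  File "ik.py", line 12, in ik
    r=least_squares(f,np.clip(q0,lo+.01,hi-.01),bounds=(lo+.02,hi-.02))
ValueError: Initial guess is outside of provided bounds
```

```bash
sed -i 's/lo+.01,hi-.01/lo+.03,hi-.03/' ik.py
python3 - <<'E'
from ik import *
rng=np.random.default_rng(0)
for h in(.015,.075):
  for fl in(0,1):
    S=[]
    for i in range(60):
        q,e=ik(*tgt(h,fl),rng.uniform(lo,hi))
        if e<.01:
            mg=np.min(np.minimum(q-lo,hi-q));S.append((mg,q))
    S.sort(key=lambda a:-a[0]);print(h,fl,len(S))
    seen=[]
    for mg,q in S:
        if all(np.abs(q-o).max()>.3 for o in seen):
            seen.append(q);print("  ",round(mg,2),q.round(2))
        if len(seen)>6:break
E
```

```text
0.015 0 36
   0.08 [-1.06  0.77  0.91  2.35  3.93  0.54  1.83]
   0.08 [ 0.28  0.81 -0.98  2.35  2.08  0.87 -2.27]
0.015 1 38
   0.08 [ 0.08  0.66 -0.67  2.35  2.21  0.66  0.67]
0.075 0 45
   0.02 [-1.23  0.7   1.12  2.41  4.16  0.53  1.64]
   0.02 [ 0.34  0.67 -1.08  2.41  1.95  0.82 -2.22]
0.075 1 36
   0.02 [ 0.16  0.53 -0.78  2.41  2.05  0.61  0.77]
```

```bash
cat > sim.py <<'E'
from ik import *
def ikstep(P,R,q0):
    f=lambda q:np.r_[10*(fk(q,p,s)[0]-P),(fk(q,p,s)[1]-R).ravel(),.02*(q-q0)]
    r=least_squares(f,np.clip(q0,lo+.005,hi-.005),bounds=(lo,hi),max_nfev=15)
    return r.x,np.linalg.norm(f(r.x)[:12])
def Rtilt(phi,tilt,yaw):
    "tool down at yaw, then tool z tipped towards azimuth phi (deg)"
    ax=np.array([-np.sin(np.radians(phi)),np.cos(np.radians(phi)),0])
    return Ro.from_rotvec(-np.radians(tilt)*ax).as_matrix()@Ro.from_euler('xyz',[np.pi,0,np.radians(yaw)]).as_matrix()
def run(q,legs,n=15):
    mg=9;em=0;tr=[]
    st=legs[0]
    for a,b in zip(legs[:-1],legs[1:]):
        for k in range(1,n+1):
            v=np.array(a)+(np.array(b)-np.array(a))*k/n
            q,e=ikstep(v[:3],Rtilt(*v[3:]),q);em=max(em,e);mg=min(mg,np.min(np.minimum(q-lo,hi-q)))
        tr.append(q.round(2).tolist())
    return mg,em,tr
E
python3 - <<'E'
from sim import *
q=observe()["qpos"];out=[]
# target check: Rtilt(1.4,35,91.4) equals slot rotation
print(np.abs(Rtilt(1.4,35,91.4)-tgt(0,0)[1]).max())
E_=tgt(.0152,0)[0]
for x in(.56,.62):
 for z in(.2,.26):
  for A in(90,-90):
   for yf in(91.4,-88.6,271.4):
    for y1 in(91.4,yf):
     if y1==yf==91.4 and 0:continue
     H=[x,.12,z]
     L=[[.572,.1307,.178,1.4,26,90.7],[*H,1.4,0,90.7],[*H,A,0,y1],[*H,A,35,y1],[*H,1.4,35,yf],[*(E_+np.array([-.574,-.014,.819])*.05),1.4,35,yf],[*E_,1.4,35,yf]]
     mg,em,tr=run(q,L,10);out.append((em,mg,x,z,A,y1,yf,tr[-1],tr[2]))
out.sort(key=lambda o:o[0])
for o in out[:10]:print(np.round(o[:2],3),o[2:])
E
```

```text
2.220446049250313e-16
[0.001 0.   ] (0.56, 0.2, -90, 271.4, 271.4, [-0.04, 0.62, -0.49, 2.35, 2.31, 0.57, 0.55], [-0.41, 0.68, -0.34, 1.64, 0.72, 1.34, 2.1])
[0.001 0.   ] (0.62, 0.2, -90, 271.4, 271.4, [-0.01, 0.63, -0.53, 2.35, 2.28, 0.59, 0.57], [-0.37, 0.76, -0.36, 1.48, 0.75, 1.4, 2.18])
[0.001 0.   ] (0.56, 0.26, -90, 271.4, 271.4, [0.01, 0.63, -0.56, 2.35, 2.27, 0.6, 0.6], [-0.32, 0.63, -0.48, 1.59, 0.74, 1.48, 2.13])
[0.001 0.   ] (0.62, 0.26, 90, 271.4, 271.4, [0.14, 0.7, -0.76, 2.35, 2.17, 0.71, 0.73], [0.73, 1.02, -1.43, 1.64, 0.51, 1.05, 2.52])
[0.001 0.   ] (0.62, 0.26, -90, 271.4, 271.4, [0.02, 0.64, -0.58, 2.35, 2.26, 0.61, 0.61], [-0.31, 0.71, -0.47, 1.43, 0.78, 1.53, 2.21])
[0.001 0.   ] (0.56, 0.26, 90, 271.4, 271.4, [0.12, 0.68, -0.72, 2.35, 2.19, 0.69, 0.71], [0.82, 0.95, -1.45, 1.81, 0.45, 0.95, 2.52])
[0.003 0.   ] (0.56, 0.26, -90, 91.4, 271.4, [-0.11, 0.6, -0.39, 2.35, 2.37, 0.52, 0.47], [-1.29, 0.98, 1.33, 1.59, -0.34, 1.25, 0.02])
[0.003 0.   ] (0.62, 0.2, 90, 271.4, 271.4, [0.21, 0.74, -0.86, 2.35, 2.12, 0.78, 0.8], [0.72, 1.09, -1.38, 1.7, 0.57, 0.96, 2.52])
[0.003 0.   ] (0.62, 0.2, -90, 91.4, 271.4, [-0.08, 0.61, -0.44, 2.35, 2.34, 0.55, 0.51], [-1.17, 1.09, 1.26, 1.48, -0.42, 1.23, 0.01])
[0.003 0.   ] (0.62, 0.26, -90, 91.4, 271.4, [-0.08, 0.61, -0.44, 2.35, 2.34, 0.55, 0.51], [-1.18, 1.02, 1.29, 1.43, -0.36, 1.31, 0.02])
```

```bash
cat > leg.py <<'E'
from sim import *
def leg(P,phi,tilt,yaw):
    st=observe();R=Ro.from_euler('xyz',st["tool_rot"]).as_matrix()
    print("pos",st["position"].round(4),"q",st["qpos"].round(2),"t",st["clock"],"w",round(st["grip_width"],4))
    print("shift shares",(R.T@(np.array(P)-st["position"])/.02).round(2),"turn shares",(np.degrees(Ro.from_matrix(R.T@Rtilt(phi,tilt,yaw)).as_rotvec())/6).round(2))
E
python3 -c "
from leg import *
leg([.6,.12,.24],0,0,90.7)"
```

```text
pos [0.5719 0.1307 0.1784] q [-1.07  0.52  0.82  2.22 -1.26  0.16  0.82] t 20.8 w 0.0309
shift shares [-0.61  2.76 -1.94] turn shares [5.08 0.17 0.05]
```

move_arm --plan '[[[-0.2,0.92,-0.65,0,0,0,-1],[-0.2,0.92,-0.65,0,0,0,-1],[-0.2,0.92,-0.65,0,0,0,-1],[0,0,0,1,0.03,0,-1],[0,0,0,1,0.03,0,-1],[0,0,0,1,0.03,0,-1],[0,0,0,1,0.03,0,-1],[0,0,0,1,0.03,0,-1],[0,0,0,0,0,0,-1],[0,0,0,0,0,0,-1]]]' --grip_force 70

```text
clock: 21.8
position: [0.6002, 0.1189, 0.2399]
tool_rot: [3.132, 0.005, 1.585]
force: [-1.0, -0.9, -3.7]
grip_width: 0.0304
finger_force: 76.3
```

```bash
python3 -c "
from leg import *
leg([.6,.12,.24],0,0,90.7)
q=observe()['qpos'];H=[.6,.12,.24]
for dy in(180,-180):
  for A in(-90,90):
   print(dy,A,run(q,[[*H,A,0,90.7],[*H,A,0,91.4+dy],[*H,A,35,91.4+dy],[*H,1.4,35,91.4+dy]],20))
"
```

```text
pos [0.6002 0.1189 0.2399] q [-0.96  0.79  1.15  1.67 -0.77  1.2   0.4 ] t 21.8 w 0.0304
shift shares [ 0.05 -0.01 -0.  ] turn shares [0.09 0.04 0.02]
180 -90 (np.float64(4.440892098500626e-16), np.float64(0.0005954587822982689), [[0.12, 0.57, -0.66, 1.63, 0.39, 1.07, 2.52], [-0.34, 0.7, -0.43, 1.5, 0.76, 1.47, 2.17], [-0.1, 0.3, -0.35, 2.18, 1.31, 0.27, 1.54]])
180 90 (np.float64(2.7755575615628914e-17), np.float64(0.0009232010482766069), [[0.12, 0.57, -0.66, 1.63, 0.39, 1.07, 2.52], [0.76, 1.02, -1.42, 1.72, 0.51, 0.98, 2.52], [0.08, 0.33, -0.58, 2.18, 1.39, 0.35, 1.48]])
-180 -90 (np.float64(2.220446049250313e-16), np.float64(0.5832815087870995), [[-1.02, 0.92, 1.42, 1.66, -0.96, 1.41, -2.52], [-1.21, 0.99, 1.42, 1.64, -0.67, 1.2, -2.52], [-1.1, 0.42, 0.92, 2.18, -1.26, 0.23, -2.26]])
-180 90 (np.float64(2.7755575615628914e-17), np.float64(0.10455808184437701), [[-1.02, 0.92, 1.42, 1.66, -0.96, 1.41, -2.52], [-0.65, 0.85, 1.18, 1.72, -1.23, 1.66, -2.29], [-1.01, 0.38, 0.8, 2.19, -1.13, 0.17, -2.37]])
```

move_arm --plan '[[[0,0,0,0,0,-1,-1],[0,0,0,0,0,-1,-1],[0,0,0,0,0,-1,-1],[0,0,0,0,0,-1,-1],[0,0,0,0,0,-1,-1],[0,0,0,0,0,-1,-1],[0,0,0,0,0,-1,-1],[0,0,0,0,0,-1,-1],[0,0,0,0,0,-1,-1],[0,0,0,0,0,-1,-1]]]'

```text
clock: 22.8
position: [0.5993, 0.1205, 0.2405]
tool_rot: [3.139, 0.011, 2.639]
force: [-0.6, -0.3, -3.9]
grip_width: 0.0305
finger_force: 76.3
```

move_arm --plan '[[[0,0,0,0,0,-1,-1],[0,0,0,0,0,-1,-1],[0,0,0,0,0,-1,-1],[0,0,0,0,0,-1,-1],[0,0,0,0,0,-1,-1],[0,0,0,0,0,-1,-1],[0,0,0,0,0,-1,-1],[0,0,0,0,0,-1,-1],[0,0,0,0,0,-1,-1],[0,0,0,0,0,-1,-1]]]'

```text
clock: 23.8
position: [0.5992, 0.1206, 0.2405]
tool_rot: [-3.133, 0.007, -2.597]
force: [0.8, 1.3, -2.9]
grip_width: 0.0307
finger_force: 76.3
```

```bash
python3 -c "
from leg import *
H=[.6,.12,.24]
leg(H,-90,35,271.4);leg(H,-90,0,271.4)
q=observe()['qpos']
y=np.degrees(observe()['tool_rot'][2])%360;print(y)
for A in(-90,-60,-40):
   print(A,run(q,[[*H,A,0,y],[*H,A,35,y],[*H,A,35,271.4],[*H,1.4,35,271.4]],12))
   print(A,run(q,[[*H,A,0,y],[*H,A,35,271.4],[*H,1.4,35,271.4]],12))
"
```

```text
pos [0.5992 0.1206 0.2405] q [-0.7   0.56  0.61  1.66 -0.36  1.03  2.13] t 23.8 w 0.0307
shift shares [-0.02 -0.05  0.02] turn shares [ 2.83  5.38 -9.74]
pos [0.5992 0.1206 0.2405] q [-0.7   0.56  0.61  1.66 -0.36  1.03  2.13] t 23.8 w 0.0307
shift shares [-0.02 -0.05  0.02] turn shares [ -0.11   0.02 -10.03]
211.22053798495324
-90 (np.float64(2.7755575615628914e-17), np.float64(0.002976153705835598), [[-1.06, 0.8, 0.84, 1.5, 0.02, 1.2, 1.76], [-0.81, 0.69, 0.37, 1.5, 0.35, 1.25, 2.52], [-0.39, 0.29, 0.01, 2.18, 1.08, 0.16, 1.75]])
-90 (np.float64(2.7755575615628914e-17), np.float64(0.0029760619070110204), [[-0.81, 0.69, 0.37, 1.5, 0.35, 1.25, 2.52], [-0.39, 0.29, 0.01, 2.18, 1.08, 0.16, 1.75]])
-60 (np.float64(2.7755575615628914e-17), np.float64(0.003307519271921301), [[-1.25, 0.71, 0.98, 1.79, 0.04, 0.78, 1.65], [-1.09, 0.6, 0.69, 1.79, 0.33, 0.81, 2.44], [-0.39, 0.29, 0.01, 2.18, 1.09, 0.16, 1.74]])
-60 (np.float64(2.7755575615628914e-17), np.float64(0.003297156563046899), [[-1.09, 0.6, 0.68, 1.79, 0.33, 0.82, 2.43], [-0.39, 0.29, 0.01, 2.18, 1.09, 0.16, 1.74]])
-40 (np.float64(2.7755575615628914e-17), np.float64(0.00274725041171072), [[-1.31, 0.63, 1.04, 1.96, -0.02, 0.49, 1.67], [-1.17, 0.53, 0.78, 1.96, 0.36, 0.52, 2.37], [-0.39, 0.29, 0.01, 2.18, 1.1, 0.16, 1.74]])
-40 (np.float64(2.7755575615628914e-17), np.float64(0.002833519012219975), [[-1.17, 0.53, 0.79, 1.96, 0.35, 0.52, 2.37], [-0.39, 0.29, 0.01, 2.18, 1.1, 0.16, 1.74]])
```

move_arm --plan '[[[0,0,0,0,0,-1,-1],[0,0,0,0,0,-1,-1],[0,0,0,0,0,-1,-1],[0,0,0,0,0,-1,-1],[0,0,0,0,0,-1,-1],[0,0,0,0,0,-1,-1],[0,0,0,0,0,-1,-1],[0,0,0,0,0,-1,-1],[0,0,0,0,0,-1,-1],[0,0,0,0,0,-1,-1]]]'

```text
clock: 24.8
position: [0.5973, 0.1207, 0.2368]
tool_rot: [-3.14, -0.006, -1.66]
force: [-0.5, 0.5, -5.5]
grip_width: 0.0309
finger_force: 76.3
```

```bash
python3 -c "
from leg import *
H=[.6,.12,.24]
leg(H,-90,35,271.4)
q=observe()['qpos']
y=np.degrees(observe()['tool_rot'][2])%360;print(y)
for A in(-90,90,-45):
   print(A,run(q,[[*H,A,0,y],[*H,A,35,271.4],[*H,1.4,35,271.4]],12))
"
```

```text
pos [0.5973 0.1207 0.2368] q [ 0.03  0.53 -0.49  1.62  0.28  1.07  2.52] t 24.8 w 0.0309
shift shares [ 0.02 -0.14 -0.16] turn shares [ 0.18  5.77 -1.06]
264.883131232574
-90 (np.float64(0.05233085018383177), np.float64(0.0001317736414165904), [[-0.42, 0.68, -0.3, 1.5, 0.69, 1.42, 2.22], [-0.23, 0.29, -0.18, 2.18, 1.24, 0.21, 1.61]])
90 (np.float64(2.7755575615628914e-17), np.float64(0.0012933323887949124), [[0.76, 1.02, -1.42, 1.72, 0.51, 0.98, 2.52], [0.08, 0.33, -0.57, 2.18, 1.39, 0.34, 1.48]])
-45 (np.float64(0.04495949850058514), np.float64(8.490806821682251e-05), [[-0.45, 0.45, -0.23, 1.92, 0.97, 0.89, 1.84], [-0.26, 0.29, -0.15, 2.18, 1.22, 0.2, 1.62]])
```

move_arm --plan '[[[0,0,0,0.03,0.96,-0.18,-1],[0,0,0,0.03,0.96,-0.18,-1],[0,0,0,0.03,0.96,-0.18,-1],[0,0,0,0.03,0.96,-0.18,-1],[0,0,0,0.03,0.96,-0.18,-1],[0,0,0,0.03,0.96,-0.18,-1],[0,0,0,0,0,0,-1],[0,0,0,0,0,0,-1],[0,0,0,0,0,0,-1],[0,0,0,0,0,0,-1]]]'

```text
clock: 25.8
position: [0.5982, 0.1191, 0.2371]
tool_rot: [3.122, -0.608, -1.544]
force: [0.5, 0.2, -2.9]
grip_width: 0.0301
finger_force: 76.4
```

```bash
python3 -c "
from leg import *
E_=tgt(.0152,0)[0];n=tgt(0,0)[1][:,2]*-1
q=observe()['qpos'];P=observe()['position']
print(q.round(2))
for x,z in((.6,.24),(.6,.2),(.64,.2),(.56,.17)):
   H=[x,.12,z]
   print(x,z,run(q,[[*P,-90,35,271.4],[*H,-90,35,271.4],[*H,-45,35,271.4],[*H,1.4,35,271.4],[*(E_+.05*n),1.4,35,271.4],[*E_,1.4,35,271.4]],12))
   leg(H,1.4,35,271.4)
"
```

```text
[-0.37  0.67 -0.31  1.5   0.66  1.46  2.28]
0.6 0.24 (np.float64(0.02963869766990132), np.float64(0.000798032778412788), [[-0.41, 0.68, -0.31, 1.5, 0.7, 1.43, 2.22], [-0.42, 0.45, -0.27, 1.92, 0.98, 0.9, 1.83], [-0.22, 0.29, -0.2, 2.18, 1.25, 0.22, 1.6], [-0.08, 0.48, -0.45, 2.4, 2.24, 0.48, 0.57], [-0.06, 0.61, -0.46, 2.35, 2.33, 0.55, 0.52]])
pos [0.5982 0.1191 0.2371] q [-0.37  0.67 -0.31  1.5   0.66  1.46  2.28] t 25.8 w 0.0301
shift shares [ 0.05 -0.09 -0.14] turn shares [ 5.82 -5.64  1.74]
0.6 0.2 (np.float64(0.03142183176877156), np.float64(0.00046120980754996757), [[-0.41, 0.72, -0.3, 1.53, 0.72, 1.36, 2.17], [-0.45, 0.51, -0.24, 1.96, 1.05, 0.84, 1.73], [-0.24, 0.37, -0.18, 2.22, 1.76, 0.22, 1.08], [-0.08, 0.48, -0.46, 2.4, 2.23, 0.48, 0.57], [-0.05, 0.61, -0.47, 2.35, 2.32, 0.56, 0.53]])
pos [0.5982 0.1191 0.2371] q [-0.37  0.67 -0.31  1.5   0.66  1.46  2.28] t 25.8 w 0.0301
shift shares [-1.1  -0.12  1.5 ] turn shares [ 5.82 -5.64  1.74]
0.64 0.2 (np.float64(0.01979550814891598), np.float64(0.0006221994742709112), [[-0.4, 0.78, -0.29, 1.42, 0.73, 1.4, 2.23], [-0.42, 0.55, -0.23, 1.86, 1.03, 0.86, 1.8], [-0.27, 0.41, -0.12, 2.13, 1.58, 0.18, 1.29], [-0.07, 0.48, -0.47, 2.4, 2.22, 0.48, 0.58], [-0.05, 0.61, -0.48, 2.35, 2.31, 0.56, 0.54]])
pos [0.5982 0.1191 0.2371] q [-0.37  0.67 -0.31  1.5   0.66  1.46  2.28] t 25.8 w 0.0301
shift shares [-1.05 -2.12  1.49] turn shares [ 5.82 -5.64  1.74]
0.56 0.17 (np.float64(0.03146922336920266), np.float64(0.0003012796004628211), [[-0.43, 0.71, -0.3, 1.66, 0.72, 1.29, 2.08], [-0.5, 0.51, -0.21, 2.06, 1.12, 0.8, 1.58], [-0.16, 0.39, -0.32, 2.34, 2.11, 0.33, 0.7], [-0.11, 0.47, -0.41, 2.4, 2.26, 0.46, 0.54], [-0.08, 0.6, -0.43, 2.35, 2.35, 0.54, 0.5]])
pos [0.5982 0.1191 0.2371] q [-0.37  0.67 -0.31  1.5   0.66  1.46  2.28] t 25.8 w 0.0301
shift shares [-2.    1.86  2.74] turn shares [ 5.82 -5.64  1.74]
```

move_arm --plan '[[[-0.57,0.62,0.78,0,0,0,-1],[-0.57,0.62,0.78,0,0,0,-1],[-0.57,0.62,0.78,0,0,0,-1],[0,0,0,0.58,-0.56,0.17,-1],[0,0,0,0.58,-0.56,0.17,-1],[0,0,0,0.58,-0.56,0.17,-1],[0,0,0,0.58,-0.56,0.17,-1],[0,0,0,0.58,-0.56,0.17,-1],[0,0,0,0.58,-0.56,0.17,-1],[0,0,0,0,0,0,-1]]]'

```text
clock: 26.8
position: [0.559, 0.1184, 0.1801]
tool_rot: [-2.771, -0.245, -1.592]
force: [-1.0, -0.4, -4.0]
grip_width: 0.0301
finger_force: 76.4
```

```bash
python3 -c "
from leg import *
leg([.56,.12,.18],1.4,35,271.4)
leg([.56,.12,.18],-25,35,271.4)
E_=tgt(.0152,0)[0];n=tgt(0,0)[1][:,2]*-1
leg(E_+.05*n,1.4,35,271.4)
"
```

```text
pos [0.559  0.1184 0.1801] q [-0.28  0.43 -0.33  2.03  0.89  0.72  1.9 ] t 26.8 w 0.0301
shift shares [-0.08 -0.05  0.  ] turn shares [ 2.34 -2.28  0.72]
pos [0.559  0.1184 0.1801] q [-0.28  0.43 -0.33  2.03  0.89  0.72  1.9 ] t 26.8 w 0.0301
shift shares [-0.08 -0.05  0.  ] turn shares [1.75 0.23 0.18]
pos [0.559  0.1184 0.1801] q [-0.28  0.43 -0.33  2.03  0.89  0.72  1.9 ] t 26.8 w 0.0301
shift shares [-0.66  1.48  1.61] turn shares [ 2.34 -2.28  0.72]
```

move_arm --plan '[[[0,0,0,0.58,0.08,0.06,-1],[0,0,0,0.58,0.08,0.06,-1],[0,0,0,0.58,0.08,0.06,-1],[0,0,0,0,0,0,-1],[0,0,0,0,0,0,-1],[0,0,0,0,0,0,-1],[0,0,0,0,0,0,-1],[0,0,0,0,0,0,-1],[0,0,0,0,0,0,-1],[0,0,0,0,0,0,-1]]]'

```text
clock: 27.8
position: [0.5598, 0.1207, 0.1792]
tool_rot: [-2.584, -0.26, -1.619]
force: [-0.0, 0.6, -4.1]
grip_width: 0.0306
finger_force: 76.4
```

```bash
python3 -c "
from leg import *
leg([.56,.12,.18],1.4,35,271.4)
E_=tgt(.0152,0)[0];n=tgt(0,0)[1][:,2]*-1
leg(E_+.055*n,1.4,35,271.4)
"
```

```text
pos [0.5598 0.1207 0.1792] q [-0.43  0.42 -0.23  2.16  1.26  0.65  1.47] t 27.8 w 0.0306
shift shares [ 0.04 -0.03 -0.02] turn shares [ 0.6  -2.45  0.8 ]
pos [0.5598 0.1207 0.1792] q [-0.43  0.42 -0.23  2.16  1.26  0.65  1.47] t 27.8 w 0.0306
shift shares [-0.48  1.79  1.03] turn shares [ 0.6  -2.45  0.8 ]
```

move_arm --plan '[[[0,0,0,0.1,-0.41,0.135,-1],[0,0,0,0.1,-0.41,0.135,-1],[0,0,0,0.1,-0.41,0.135,-1],[0,0,0,0.1,-0.41,0.135,-1],[0,0,0,0.1,-0.41,0.135,-1],[0,0,0,0.1,-0.4,0.13,-1],[0,0,0,0,0,0,-1],[0,0,0,0,0,0,-1],[0,0,0,0,0,0,-1],[0,0,0,0,0,0,-1]]]'

```text
clock: 28.8
position: [0.5598, 0.1213, 0.1792]
tool_rot: [-2.53, -0.0, -1.546]
force: [-0.5, 0.0, -4.3]
grip_width: 0.0303
finger_force: 76.4
```

```bash
python3 -c "
from leg import *
E_=tgt(.0152,0)[0];n=tgt(0,0)[1][:,2]*-1
leg(E_+.045*n,1.4,35,271.4)
f=cam('wrist');cv2.imwrite('pics/w5.png',f['color'][:,:,::-1])
"
```

```text
pos [0.5598 0.1213 0.1792] q [-0.26  0.36 -0.23  2.28  1.76  0.33  1.04] t 28.8 w 0.0303
shift shares [-0.03  1.88  1.48] turn shares [-0.01 -0.    0.  ]
```

View pics/w5.png

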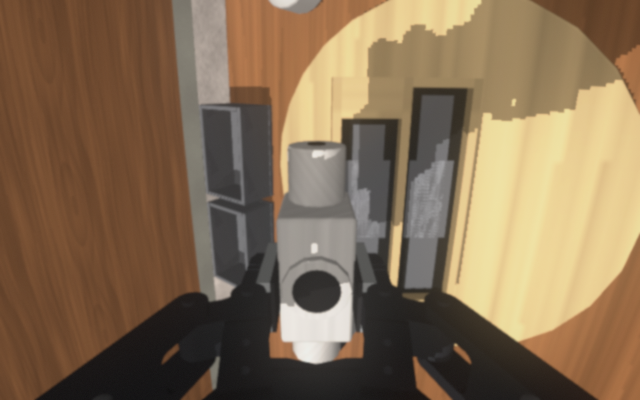

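Run:
```python
from leg import *
f=cam("wrist");S=f["color"].max(2)
O,R=tgt(0,0);Y,X,n=R[:,0],R[:,1],-R[:,2]
for nm,pt in(("up rim",[20,-40,10]),("up floor",[20,-40,0]),("lo floor",[-20,-40,0]),("lo rim",[-20,-40,10]),("end floor",[0,-60,0]),("end rim",[0,-60,10]),("long-end floor",[-46,-80,0]),("long end rim",[-46,-80,10]),("long lo floor",[-66,-40,0]),("long lo rim",[-66,-40,10])):
    print(nm,proj(f,O+X*pt[0]/1e3+Y*pt[1]/1e3+n*pt[2]/1e3).round(1))
print("row160",list(zip(range(330,480,2),S[155:165,330:480:2].mean(0).astype(int).tolist())))
print("col370",list(zip(range(100,136),S[100:136,365:375].mean(1).astype(int).tolist())))
print("col435",list(zip(range(75,110),S[75:110,430:440].mean(1).astype(int).tolist())))
```

```text
up rim [[341.  148.5]]
up floor [[340.  146.1]]
lo floor [[396.7 146.2]]
lo rim [[400.2 148.6]]
end floor [[369.7 117.1]]
end rim [[372.  118.3]]
long-end floor [[438.8  87.4]]
long end rim [[444.2  87.3]]
long lo floor [[460.9 146.5]]
long lo rim [[466.9 148.9]]
row160 [(330, 163), (332, 154), (334, 146), (336, 139), (338, 133), (340, 128), (342, 122), (344, 108), (346, 81), (348, 81), (350, 93), (352, 117), (354, 132), (356, 132), (358, 109), (360, 87), (362, 86), (364, 86), (366, 85), (368, 85), (370, 85), (372, 84), (374, 84), (376, 84), (378, 84), (380, 84), (382, 80), (384, 66), (386, 63), (388, 61), (390, 51), (392, 45), (394, 54), (396, 92), (398, 121), (400, 152), (402, 155), (404, 155), (406, 144), (408, 79), (410, 60), (412, 62), (414, 62), (416, 71), (418, 82), (420, 83), (422, 83), (424, 83), (426, 83), (428, 83), (430, 88), (432, 100), (434, 111), (436, 129), (438, 130), (440, 126), (442, 124), (444, 123), (446, 117), (448, 94), (450, 89), (452, 87), (454, 69), (456, 66), (458, 96), (460, 146), (462, 157), (464, 188), (466, 227), (468, 232), (470, 231), (472, 224), (474, 178), (476, 192), (478, 234)]
col370 [(100, 185), (101, 185), (102, 185), (103, 182), (104, 174), (105, 165), (106, 162), (107, 161), (108, 161), (109, 161), (110, 162), (111, 163), (112, 165), (113, 165), (114, 166), (115, 166), (116, 162), (117, 149), (118, 121), (119, 84), (120, 63), (121, 59), (122, 59), (123, 63), (124, 73), (125, 85), (126, 89), (127, 90), (128, 90), (129, 90), (130, 90), (131, 90), (132, 89), (133, 89), (134, 89), (135, 89)]
col435 [(75, 149), (76, 151), (77, 153), (78, 155), (79, 157), (80, 157), (81, 157), (82, 157), (83, 157), (84, 157), (85, 155), (86, 143), (87, 114), (88, 77), (89, 56), (90, 53), (91, 52), (92, 52), (93, 53), (94, 60), (95, 72), (96, 81), (97, 85), (98, 85), (99, 85), (100, 85), (101, 85), (102, 85), (103, 85), (104, 85), (105, 85), (106, 85), (107, 85), (108, 85), (109, 85)]
```

move_arm --plan '[[[-0.01,0.63,0.49,0,0,0,-1],[-0.01,0.63,0.49,0,0,0,-1],[-0.01,0.62,0.5,0,0,0,-1],[0,0,0.5,0,0,0,-1],[0,0,0.5,0,0,0,-1],[0,0,0.4,0,0,0,-1],[0,0,0.25,0,0,0,-1],[0,0,0,0,0,0,-1],[0,0,0,0,0,0,-1],[0,0,0,0,0,0,-1]]]'

```text
clock: 29.9
position: [0.5649, 0.1215, 0.1067]
tool_rot: [-2.53, 0.0, -1.547]
force: [0.3, 0.1, -2.5]
grip_width: 0.0306
finger_force: 76.5
```

```bash
python3 -c "
from leg import *
from tgt import show
E_=tgt(.0152,0)[0]
leg(E_,1.4,35,271.4);show(.0152)
"
```

```text
pos [0.5649 0.1215 0.1067] q [-0.15  0.54 -0.37  2.3   2.12  0.49  0.69] t 29.9 w 0.0306
shift shares [-0.03  0.01  0.62] turn shares [-0.01 -0.   -0.  ]
pos [0.56488147 0.12153909 0.10673294] q [-0.152  0.545 -0.375  2.302  2.123  0.491  0.693] F [ 0.3  0.1 -2.5] w 0.030570233801310156
turn shares [-1.0000e-03  1.6000e-02  2.9997e+01]
shift shares (tool) [-0.029  0.012  0.62 ] in slot frame mm (x,y,n) of TCP from target [ 0.23 -0.58 12.39]
```

move_arm --plan '[[[-0.03,0.01,0.15,0,0,0,-1],[0,0,0.15,0,0,0,-1],[0,0,0.15,0,0,0,-1],[0,0,0.05,0,0,0,-1],[0,0,0.03,0,0,0,-1],[0,0,0.02,0,0,0,-1],[0,0,0,0,0,0,-1],[0,0,0,0,0,0,-1],[0,0,0,0,0,0,-1],[0,0,0,0,0,0,-1]]]'

```text
clock: 30.9
position: [0.571, 0.1223, 0.0973]
tool_rot: [-2.53, 0.0, -1.547]
force: [-0.3, -0.9, -2.9]
grip_width: 0.0304
finger_force: 76.5
```

move_arm --plan '[[[0,0,0.025,0,0,0,-1],[0,0,0.025,0,0,0,-1],[0,0,0.025,0,0,0,-1],[0,0,0.01,0,0,0,-1],[0,0,0,0,0,0,-1],[0,0,0,0,0,0,-1],[0,0,0,0,0,0,-1],[0,0,0,0,0,0,-1],[0,0,0,0,0,0,-1],[0,0,0,0,0,0,-1]]]'

```text
clock: 31.9
position: [0.572, 0.1223, 0.0958]
tool_rot: [-2.53, 0.0, -1.547]
force: [-0.4, 0.4, -3.0]
grip_width: 0.0305
finger_force: 76.5
```

```bash
python3 -c "
from tgt import show
show(.0152)
"
```

```text
pos [0.57197884 0.12226595 0.09582886] q [-0.143  0.577 -0.381  2.288  2.149  0.507  0.679] F [-0.4  0.4 -3. ] w 0.030457949731527652
turn shares [-2.0000e-03  9.0000e-03  2.9996e+01]
shift shares (tool) [-0.001 -0.01  -0.031] in slot frame mm (x,y,n) of TCP from target [-0.2  -0.03 -0.62]
```

move_arm --plan '[[[0,0,0.025,0,0,0,-1],[0,0,0.025,0,0,0,-1],[0,0,0,0,0,0,-1],[0,0,0,0,0,0,-1],[0,0,0,0,0,0,-1],[0,0,0,0,0,0,-1],[0,0,0,0,0,0,-1],[0,0,0,0,0,0,-1],[0,0,0,0,0,0,-1],[0,0,0,0,0,0,-1]]]'

```text
clock: 32.9
position: [0.5721, 0.1223, 0.0956]
tool_rot: [-2.529, -0.0, -1.546]
force: [-17.1, -2.2, 22.3]
grip_width: 0.0308
finger_force: 80.6
```

move_arm --plan '[[[0,0,0.025,0,0,0,-1],[0,0,0.025,0,0,0,-1],[0,0,0,0,0,0,-1],[0,0,0,0,0,0,-1],[0,0,0,0,0,0,-1],[0,0,0,0,0,0,-1],[0,0,0,0,0,0,-1],[0,0,0,0,0,0,-1],[0,0,0,0,0,0,-1],[0,0,0,0,0,0,-1]]]'

```text
clock: 33.9
position: [0.5722, 0.1222, 0.0956]
tool_rot: [-2.529, -0.0, -1.546]
force: [-37.2, -6.3, 50.2]
grip_width: 0.0306
finger_force: 85.1
```

move_arm --plan '[[[0,0,-0.045,0,0,0,-1],[0,0,0,0,0,0,-1],[0,0,0,0,0,0,-1],[0,0,0,0,0,0,-1],[0,0,0,0,0,0,-1],[0,0,0,0,0,0,-1],[0,0,0,0,0,0,-1],[0,0,0,0,0,0,-1],[0,0,0,0,0,0,-1],[0,0,0,0,0,0,-1]]]' --grip_force 30

```text
clock: 34.9
position: [0.5721, 0.1222, 0.0956]
tool_rot: [-2.529, -0.0, -1.546]
force: [-20.9, -3.6, 24.6]
grip_width: 0.0312
finger_force: 81.0
```

move_arm --plan '[[[0,0,-0.03,0,0,0,-1],[0,0,0,0,0,0,-1],[0,0,0,0,0,0,-1],[0,0,0,0,0,0,-0.2],[0,0,0,0,0,0,-0.15],[0,0,0,0,0,0,-0.1],[0,0,0,0,0,0,0],[0,0,0,0,0,0,0.2],[0,0,0,0,0,0,0.2],[0,0,0,0,0,0,0.2]]]'

```text
clock: 35.9
position: [0.5723, 0.1223, 0.0954]
tool_rot: [-2.53, 0.0, -1.547]
force: [0.5, -0.3, 0.0]
grip_width: 0.0515
finger_force: 0.0
```

move_arm --plan '[[[0,0,-0.15,0,0,0,0.2],[0,0,-0.3,0,0,0,0.2],[0,0,-0.5,0,0,0,0.2],[0,0,-0.5,0,0,0,0.2],[0,0,-0.5,0,0,0,0.2],[0,0,-0.5,0,0,0,0.2],[0,0,-0.5,0,0,0,0.2],[0,0,-0.4,0,0,0,0.2],[0,0,0,0,0,0,0.2],[0,0,0,0,0,0,0.2]]]'

```text
clock: 36.9
position: [0.5339, 0.1215, 0.1505]
tool_rot: [-2.53, 0.0, -1.547]
force: [-0.1, 0.8, -0.4]
grip_width: 0.0509
finger_force: 0.0
```

Run:
```python
from leg import *
s=observe();print(s["position"],s["force"],s["grip_width"],s["clock"],s["qpos"].round(2))
f=cam("wrist");c=f["color"];g=cam("top")["color"]
O,R=tgt(0,0);Y,X,n=R[:,0],R[:,1],-R[:,2]
print("seat expected",proj(f,O+n*.042).round(1))
P=O+n*.042;N=n@P
p=proj(f,P)[0]
for ce,a,mm in blobs(c.max(2)<70,60,3000):
    if np.hypot(*(ce-p))<40:
        q=plane(f,[ce],N,n)[0]-P;print("seat",ce.round(1),a,"slot xy mm",(1000*np.array([q@X,q@Y])).round(1))
sc=cam("scene")["color"][150:250,310:430]
cv2.imwrite("pics/fin.png",np.hstack([c[:, 100:540],cv2.resize(g[125:245,205:325],(360,400),interpolation=2)[:, :]])[:,:,::-1])
```

```text
[0.53392729 0.12146685 0.15052602] [-0.06430382  0.75787284 -0.42578352] 0.05087649119561895 36.9 [-0.21  0.4  -0.33  2.35  1.97  0.42  0.79]
seat expected [[314.9 226. ]]
seat [321. 226.] 623 slot xy mm [-3.6  0. ]
```

View pics/fin.png

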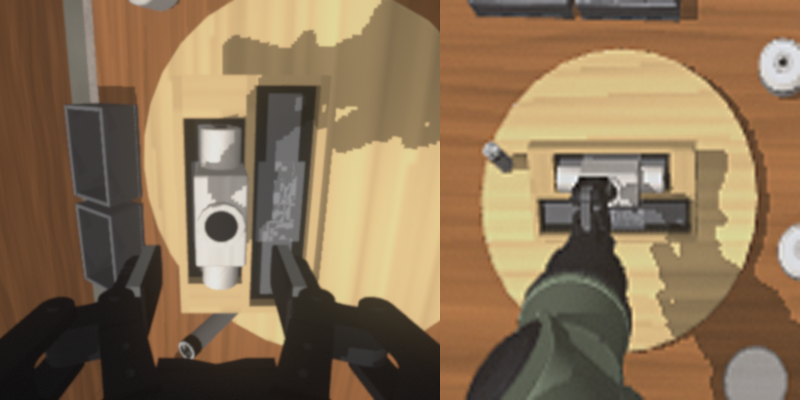

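```bash
python3 -c "
from workcell import *
print(job_done())"
```

```text
the job is handed in; nothing more can be done
None
```

I turned the rack home to its stop and laid the short hanger foot down in the short slot. It was released about 3.6 mm down-slope of centre, within the 7 mm limit. The job is handed in at about 37 s; the judge returned no verdict.

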